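# Put the used plug gauge back in its hole of the graded rack

### The job

The plug gauge in the single white stand is done with: put it away in the graded rack, in the hole that fits its shank, and press it fully home so that its flange lies on the wooden strip, then let go. The strip has some play along its tray, so feel for the hole gently, and never bear on the rack with more than 35 N. Leave the other two gauges in their dark block and everything else where it stands.

Things in the scene. Friction and masses are not known exactly. Their poses are not given: they have to be found in the camera images.
- rack: fixed aluminium tray 52 x 214 mm; origin at the centre of its underside, y along the row. In it lies a light wooden strip, top 40 mm above the table, with five blind holes 34 mm apart: 7, 10, 13, 16, 19 mm from +y to -y. The strip lies up to 12 mm either way along y (none along x) and is wedged there (holds 60 N). A gauge is home with its flange on the strip, its foot 26 mm below the strip's top
- rack_hole_07 (a point): nominal mouth of the 7 mm hole (bored 1.4 mm wider), 40 mm above the table, 68 mm from the rack's middle towards its +y; axes as the rack. Fixed to the tray: the real hole lies up to 12 mm off along y. A black rubber buffer in it, 16 to 18 mm down, yields downward only to a push of about 5 N (more than a gauge's weight) and stays where pushed
- rack_hole_10 (a point): nominal mouth of the 10 mm hole (bored 1.4 mm wider), 40 mm above the table, 34 mm from the middle towards +y; axes as the rack. Fixed to the tray: the real hole lies up to 12 mm off along y. A black rubber buffer in it, 16 to 18 mm down, yields downward only to a push of about 5 N (more than a gauge's weight) and stays where pushed
- rack_hole_13 (a point): nominal mouth of the 13 mm hole (bored 1.4 mm wider), 40 mm above the table, at the rack's middle; axes as the rack. Fixed to the tray: the real hole lies up to 12 mm off along y. A black rubber buffer in it, 16 to 18 mm down, yields downward only to a push of about 5 N (more than a gauge's weight) and stays where pushed
- rack_hole_16 (a point): nominal mouth of the 16 mm hole (bored 1.4 mm wider), 40 mm above the table, 34 mm from the middle towards -y; axes as the rack. Fixed to the tray: the real hole lies up to 12 mm off along y. A black rubber buffer in it, 16 to 18 mm down, yields downward only to a push of about 5 N (more than a gauge's weight) and stays where pushed
- rack_hole_19 (a point): nominal mouth of the 19 mm hole (bored 1.4 mm wider), 40 mm above the table, 68 mm from the middle towards -y; axes as the rack. Fixed to the tray: the real hole lies up to 12 mm off along y. A black rubber buffer in it, 16 to 18 mm down, yields downward only to a push of about 5 N (more than a gauge's weight) and stays where pushed
- stand: single white plastic stand, a block 46 x 46 x 32 mm, fixed; origin at the centre of its underside. The gauge in it hangs by its flange in a loose 18 mm hole, its foot 6 mm above the table
- stand_seat (a point): centre of the mouth of the white stand's hole, 32 mm above the table
- twin_block: dark wooden block 50 x 110 x 32 mm with two loose 18 mm holes 60 mm apart along its y, fixed; origin at the centre of its underside. The other two gauges hang in it
- gauge_blue: Blue plug gauge, 60 g: steel shank 10 mm in diameter, 26 mm long (foot chamfered 0.8 mm), under a blue flange 28 mm in diameter, 4 mm thick, then a round handle of that colour, 22 mm in diameter, 40 mm long; 70 mm in all. Origin at the centre of the shank's foot, z towards the handle. At the start it hangs upright by its flange in the white stand or the dark twin block
- gauge_yellow: Yellow plug gauge, 60 g: steel shank 13 mm in diameter, 26 mm long (foot chamfered 0.8 mm), under a yellow flange 28 mm in diameter, 4 mm thick, then a round handle of that colour, 22 mm in diameter, 40 mm long; 70 mm in all. Origin at the centre of the shank's foot, z towards the handle. At the start it hangs upright by its flange in the white stand or the dark twin block
- gauge_red: Red plug gauge, 60 g: steel shank 16 mm in diameter, 26 mm long (foot chamfered 0.8 mm), under a red flange 28 mm in diameter, 4 mm thick, then a round handle of that colour, 22 mm in diameter, 40 mm long; 70 mm in all. Origin at the centre of the shank's foot, z towards the handle. At the start it hangs upright by its flange in the white stand or the dark twin block
- wax_tin: round tin with a green lid, 72 mm across and 35 mm high, origin at the centre of its underside; bystander
- loupe: black eye loupe, 38 mm across and 30 mm high, origin at the centre of its underside; bystander

How it is judged (in metres and radians):
At the end, for the whole second after the job is handed in: The gauge from the white stand is in the hole of its own size (within 15 mm of the nominal mouth), upright within 0.08 rad, its foot 24 mm or more below the strip's top, at rest; the other two have moved under 10 mm and are not at the stand (((z of gauge_blue in the frame of rack_hole_10 below -0.024 m and horizontal distance between gauge_blue and rack_hole_10 below 0.015 m and angle between gauge_blue's own z axis and vertical below 0.08 rad and linear speed of gauge_blue below 0.01 m/s and distance of each of gauge_yellow, gauge_red from where it was at the start of the episode below 0.01 m and horizontal distance between each of gauge_yellow, gauge_red and stand_seat above 0.05 m) or (z of gauge_yellow in the frame of rack_hole_13 below -0.024 m and horizontal distance between gauge_yellow and rack_hole_13 below 0.015 m and angle between gauge_yellow's own z axis and vertical below 0.08 rad and linear speed of gauge_yellow below 0.01 m/s and distance of each of gauge_blue, gauge_red from where it was at the start of the episode below 0.01 m and horizontal distance between each of gauge_blue, gauge_red and stand_seat above 0.05 m) or (z of gauge_red in the frame of rack_hole_16 below -0.024 m and horizontal distance between gauge_red and rack_hole_16 below 0.015 m and angle between gauge_red's own z axis and vertical below 0.08 rad and linear speed of gauge_red below 0.01 m/s and distance of each of gauge_blue, gauge_yellow from where it was at the start of the episode below 0.01 m and horizontal distance between each of gauge_blue, gauge_yellow and stand_seat above 0.05 m))); the robot touches nothing.
It fails at once if a gauge bears on the rack with more than 35 N (contact force between any of gauge_blue, gauge_yellow, gauge_red and rack above 35 N).
It fails at once if the fingers or arm bear on the rack with more than 35 N (contact force between any of the fingers, the arm and rack above 35 N).
It fails at once if a bystander (tin or loupe) is moved more than 20 mm (distance of any of wax_tin, loupe from where it was at the start of the episode above 0.02 m).
It also fails if it takes over 70 s, if anything falls off the work surface, if the arm or the gripper's body presses on something with over 40 N, if the wrist force passes 120 N, or if a joint passes its speed limit or range.

### The arm

A 6-joint arm with a two-finger parallel gripper is mounted at the origin on a cart in front of the work surface, level with it; the furniture and walls round the work are solid. World frame = base frame: x ahead of the robot, y to its left, z up, the work surface at z = 0. Lengths are in m, angles in degrees, forces in N, time in s.
With the tool pointing down it reaches from about 0.4 to 0.825 m from the base axis. Payload 7 kg.
Tool frame: the origin (TCP) lies on the centre line of the jaws, within the pads' length; the fingertips stand 11 mm ahead of it and the grasp point (between the pads) lies 8 mm behind it; z points along the fingers, y is the line along which they close (so a half turn about z gives the same grasp; the last joint's range is limited). The gripper opens to 88 mm and grips with 3 to 60 N. Pads are 19 mm wide; open, the fingers measure 130 mm over their backs; the gripper's body (78 mm by 193 mm) begins 47 mm behind the grasp point.
Start: joints at [87.726, 20.546, 0.682, 0, -70.136, -16.507], TCP at [0.217, 0.639, 0.207] pointing down, gripper open.
Joint ranges: [-176.03, 176.03], [-82.01, 121.73], [-58.28, 71.71], [-173.87, 95.51], [-174.79, -0.11], [-173.66, 173.66]. Speed limits (degrees/s): [136.94, 136.94, 172.46, 180, 180, 180].

### API

Orientations are given as [roll, pitch, yaw] about the fixed x, y, z axes, in that order (R = Rz(yaw) Ry(pitch) Rx(roll)).
In Python, from plant import r, capture, camera_model, job gives the robot as it stands.
- The arm moves only by the tool drive_tool, never from a script. Its argument "increments" is a list that holds one entry, the list of rows, each a list of 5 numbers: the gripper's target within -1 to 1 (fully open at 1, half-way at 0, shut at -1), then the shift along the tool's x, y, z scaled (see below), then the turn about the tool's z scaled (see below). In form: [[[gripper, tx, ty, tz, roll], ...]]. A call has 1 to 5 rows; each row is the pose to reach, as a shift and turn from the pose commanded when the call began, along the tool's axes at that moment, turning the shorter way round; what a row does not reach only later rows make up. The controller multiplies each number of a shift by 120 mm and each number of a turn by 360 degrees. A row lasts 1/8 s, in which the tool goes at most 62.5 mm and 10.7 degrees, less where a joint would pass 70% of its speed; a pose out of reach is approached as far as the arm can. A call with a number of a shift or a turn outside -1 to 1 is refused whole. A call with a gripper value outside its range is refused whole. The fingers move at their own pace and stop on an object; "squeeze" is the grip in N (left out, the last holds). Time passes only in rows, so rows that repeat a pose let the fingers close. It gives the time, the measured TCP pose, the force, the opening and the grip force at its end, in the units of the state.
- r.get_state(): the state, without advancing time (a new reading comes with each control period).
- capture(name): name is "scene" or "top" or "wrist"; returns the picture (420x560x3 uint8, red, green, blue); there is no depth.
- camera_model(name): a dict with "camera_matrix" (3x3 intrinsics, pixels), "rvec" (rotation vector, rad) and "tvec" (3), from world to camera coordinates, as OpenCV has them. Camera axes: x right, y down, z forward; pixel columns grow to the right and rows downward; lengths in m; the calibration is good to about 2 mm. A picture is of the moment at which its call begins: read the wrist's pose just before it. camera_model takes no time and is no camera call; for the wrist camera it gives the pose at the moment of the call.
- job.close_job(): hands the job in; it is judged then, once.
The state is a dict: "time_s": time; "joints": joint angles; "qd": joint speeds; "joint_torque": joint torques, N m; "tcp_pos": TCP position; "eef_rot": TCP orientation; "contact_force": force on the tool from outside, world axes, zero at the start; "moment": the same for the moment, N m; "gripper_width": finger opening in m; "gripper_force": force on a finger pad.
Only numpy, scipy, OpenCV 4.12 (cv2) and the standard library are available. Lean on these libraries where they do the work, as an engineer would, in place of code of your own. Each camera call takes 0.05 s, during which the arm holds its last target. There are 200 camera calls.

## Working session

There is one attempt and no reset: what is moved stays moved. The work goes in short steps, Python scripts to look and compute and a tool call to move; the robot and the scene stay as the last step left them, time stands still between calls to the robot, and variables do not carry over. Pictures are saved under pics/ and viewed, at most 10 in all, crops included, and the job is handed in when it is done.

Besides the shell and the picture viewer there is one more tool, called after "Request:" as name(argument=value, ...), one argument or row to a line, values as JSON. drive_tool: Moves the arm, as the interface text tells. Its arguments: {"type":"object","properties":{"increments":{"type":"array"},"squeeze":{"type":"number"}},"required":["increments"]}

```bash
mkdir -p pics
cat > h.py <<'E'
import numpy as np, cv2
from plant import r, capture, camera_model, job
def ray(m,uv):
    K=np.array(m["camera_matrix"],float);R=cv2.Rodrigues(np.array(m["rvec"],float))[0];t=np.array(m["tvec"],float).ravel()
    d=R.T@np.linalg.solve(K,[uv[0],uv[1],1.]);return -R.T@t,d
def plane(m,uv,z):
    c,d=ray(m,uv);return c+d*(z-c[2])/d[2]
def proj(m,P):
    return cv2.projectPoints(np.array(P,float).reshape(-1,3),np.array(m["rvec"],float),np.array(m["tvec"],float),np.array(m["camera_matrix"],float),None)[0].reshape(-1,2)
def save(n,im): cv2.imwrite("pics/"+n,im[:,:,::-1])
E
python3 - <<'E'
from h import *
print(r.get_state())
for n in("top","scene"):
    im=capture(n);save(n+"0.png",im);np.save("pics/"+n+"0.npy",im);c,d=ray(camera_model(n),(280,210));print(n,c,d)
E
```

```text
{'time_s': 0.0, 'joints': array([ 8.77266874e+01,  2.05910066e+01,  6.33714336e-01, -1.91654619e-02,
       -7.01352789e+01, -1.65073891e+01]), 'qd': array([ 0.02046624, -0.03337997,  0.08537941, -0.05545474, -0.01587393,
        0.03420928]), 'joint_torque': array([-9.24944325e-04, -5.82721531e+01,  2.93044871e+01,  6.99722081e+00,
        6.80449579e-03, -1.75606833e-04]), 'tcp_pos': array([0.21717517, 0.63856228, 0.2057301 ]), 'eef_rot': array([ 1.79906125e+02, -9.03135042e-03, -1.87872212e+01]), 'contact_force': array([-0.29558028,  0.20751999,  0.66109443]), 'moment': array([-0.06279451, -0.02654177, -0.02519511]), 'gripper_force': 0.0, 'gripper_width': 0.08754294227965696}
top [0.49854334 0.05881617 1.31130247] [ 0.05096917 -0.02901946 -0.99828017]
scene [ 0.12277136 -0.68559215  0.69868913] [ 0.4139038   0.68396924 -0.60082852]
```

View pics/top0.png

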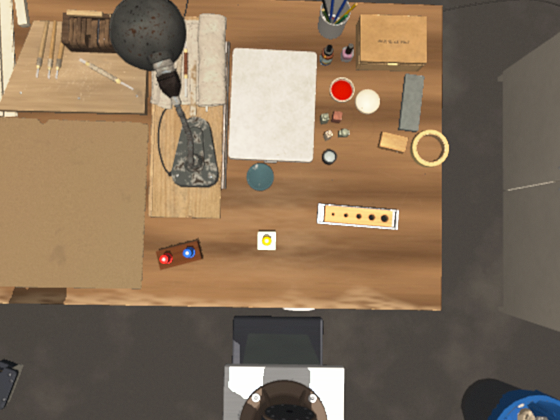

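View pics/scene0.png

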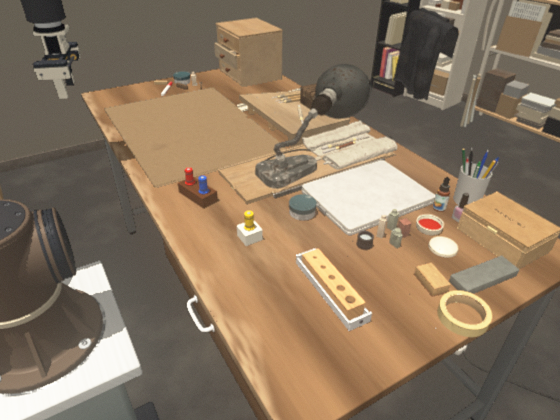

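The top view shows the yellow gauge in the white stand at (267,240). The rack runs from (318,205) to (398,228), with the smallest hole on the left at (336,214) and the 13 mm hole near (359,216). The dark block with red and blue is at (180,254), and the tin (260,177) and loupe (329,157) are clear of the work. The scene view agrees.

Run:
```python
from h import *
im=np.load("pics/top0.npy");m=camera_model("top");print(m["camera_matrix"])
print("base,tcp px",proj(m,[[0,0,0],[0.217,.639,.2]]))
hsv=cv2.cvtColor(im,cv2.COLOR_RGB2HSV)
def comps(mask,a,b):
    n,l,s,c=cv2.connectedComponentsWithStats(mask.astype(np.uint8));return [(s[i],c[i]) for i in range(1,n) if a<=s[i][4]<=b]
y=(hsv[...,0]>22)&(hsv[...,0]<34)&(hsv[...,1]>170)&(hsv[...,2]>120)
y[:220]=0;y[260:]=0;y[:,:240]=0;y[:,290:]=0
for s,c in comps(y,10,500): print("yellow",s,c,plane(m,c,.076))
w=(hsv[...,1]<50)&(hsv[...,2]>190)
w2=w.copy();w2[:222]=0;w2[260:]=0;w2[:,:245]=0;w2[:,290:]=0
rc=cv2.minAreaRect(np.argwhere(w2)[:,::-1].astype(np.float32));print("stand",rc,plane(m,rc[0],.032))
# rack
b=np.zeros(im.shape[:2],bool);b[198:235,310:405]=1
t=w&b;rc=cv2.minAreaRect(np.argwhere(t)[:,::-1].astype(np.float32));print("tray",rc)
bp=cv2.boxPoints(rc);print([plane(m,p,.03).round(4) for p in bp],plane(m,rc[0],.03))
d=(hsv[...,2]<90)&b
for s,c in comps(d,2,200):
    print("hole",s,c,plane(m,c,.04))
save("rackcrop.png",np.hstack([cv2.resize(im[195:240,308:408],None,fx=5,fy=5,interpolation=cv2.INTER_CUBIC)]))
```

```text
[[487.68267058   0.         279.1165057 ]
 [  0.         487.68267058 210.01265337]
 [  0.           0.           1.        ]]
base,tcp px [[283.91655623 424.40091919]
 [  0.62366935 357.13963486]]
yellow [262 236   9   9  45] [266.31111111 240.2       ] [0.4845133  0.05611248 0.076     ]
stand ((266.0, 240.5), (17.0, 18.0), 90.0) [0.48321522 0.05681458 0.032     ]
tray ((357.5965576171875, 216.34140014648438), (80.96934509277344, 20.180051803588867), 4.763641834259033)
[array([ 0.5315, -0.075 ,  0.03  ]), array([ 0.5847, -0.0787,  0.03  ]), array([ 0.5711, -0.2933,  0.03  ]), array([ 0.5178, -0.2891,  0.03  ])] [ 0.55126078 -0.18379894  0.03      ]
hole [373 207   2   1   2] [373.5 207. ] [ 0.57621557 -0.22362029  0.04      ]
hole [345 214   2   3   4] [345.25 215.  ] [ 0.55373255 -0.14936889  0.04      ]
hole [357 215   3   3   9] [358. 216.] [ 0.55176558 -0.18295891  0.04      ]
hole [369 215   5   5  18] [370.94444444 217.11111111] [ 0.54951444 -0.21710724  0.04      ]
hole [382 216   5   5  23] [383.82608696 218.        ] [ 0.54784081 -0.25112883  0.04      ]
```

View pics/rackcrop.png

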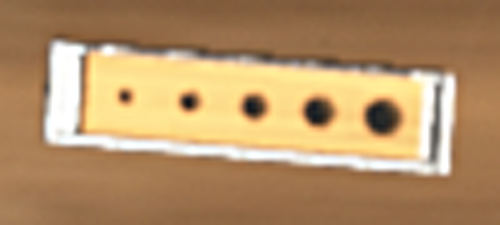

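The crop shows five dark holes in a row, growing left to right, with the 13 mm one at about (254,105) in the crop. All sizes check out: the tray is about 215 x 53 mm and the holes are 34 mm apart. I'll start moving.

Request:
drive_tool(
  increments=[
    [[1,0.3,0.32,0,-0.02],[1,0.6,0.64,0,-0.0425],[1,0.9,0.96,0,-0.0425],[1,0.9,0.96,0,-0.0425]],
  ],
)

```text
time_s: 0.6
tcp_pos: [0.2834, 0.4922, 0.2071]
eef_rot: [180.0, 0.0, -3.6]
contact_force: [0.6, 0.8, -0.2]
gripper_width: 0.088
gripper_force: 0.0
```

Request:
drive_tool(
  increments=[
    [[1,0.24,0.44,0,0],[1,0.475,0.88,0,0],[1,0.475,0.88,0,0]],
  ],
)

```text
time_s: 0.98
tcp_pos: [0.3337, 0.3838, 0.2068]
eef_rot: [180.0, 0.0, -3.6]
contact_force: [-0.4, 0.2, -0.0]
gripper_width: 0.0876
gripper_force: 0.0
```

Request:
drive_tool(
  increments=[
    [[1,0.24,0.44,0,0],[1,0.475,0.88,0,0],[1,0.475,0.88,0,0]],
  ],
)

```text
time_s: 1.35
tcp_pos: [0.3842, 0.2754, 0.2067]
eef_rot: [180.0, 0.0, -3.7]
contact_force: [-0.1, 0.4, -0.4]
gripper_width: 0.0876
gripper_force: 0.0
```

Request:
drive_tool(
  increments=[
    [[1,0.24,0.44,0,0],[1,0.475,0.88,0,0],[1,0.475,0.88,0,0]],
  ],
)

```text
time_s: 1.72
tcp_pos: [0.4349, 0.1669, 0.2065]
eef_rot: [180.0, 0.0, -3.7]
contact_force: [0.3, -0.1, -0.2]
gripper_width: 0.0873
gripper_force: 0.0
```

Request:
drive_tool(
  increments=[
    [[1,0.24,0.44,0,0],[1,0.475,0.88,0,0],[1,0.475,0.88,0,0],[1,0.475,0.88,0,0]],
  ],
)

```text
time_s: 2.22
tcp_pos: [0.4847, 0.0608, 0.2064]
eef_rot: [180.0, 0.0, -3.5]
contact_force: [0.8, 0.7, 0.2]
gripper_width: 0.0875
gripper_force: 0.0
```

Run:
```python
from h import *
s=r.get_state();print(s["tcp_pos"],s["eef_rot"])
m=camera_model("wrist");im=capture("wrist");save("w1.png",im);np.save("pics/w1.npy",im)
print(ray(m,(280,210)),proj(m,[[.4845,.056,.076]]))
```

```text
[0.48465121 0.06077787 0.20636246] [ 1.79999890e+02  2.37311347e-02 -3.49260909e+00]
(array([0.56417905, 0.05487191, 0.38476822]), array([-0.30132514,  0.01877106, -0.95337127])) [[283.87654105 192.49133223]]
```

View pics/w1.png

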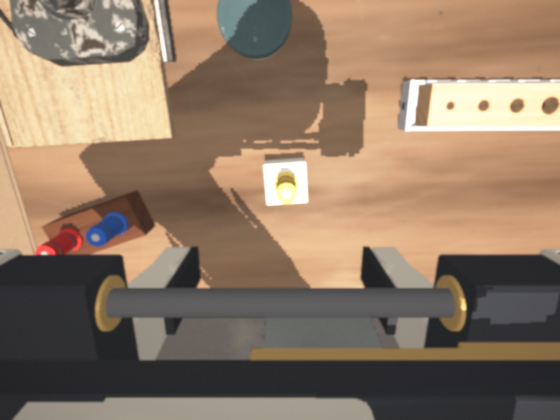

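The wrist view shows the yellow handle's top at (286,192) on the white stand, within 1 px of the prediction. At the right are the rack's holes: 7, 10, 13 and 16 at (450,105), (484,105), (517,105) and (550,105).

```bash
cat >> h.py <<'E'
def comps(mask,a,b):
    n,l,s,c=cv2.connectedComponentsWithStats(mask.astype(np.uint8));return [(s[i],c[i],l==i) for i in range(1,n) if a<=s[i][4]<=b]
def holes(im,m,box,z=.04,thr=100,a=8):
    v=cv2.cvtColor(im,cv2.COLOR_RGB2HSV)[...,2];b=np.zeros(v.shape,bool);b[box[1]:box[3],box[0]:box[2]]=1
    for s,c,_ in comps((v<thr)&b,a,3000): print("hole",s,c.round(1),plane(m,c,z).round(4))
E
python3 - <<'E'
from h import *
im=np.load("pics/w1.npy");m=camera_model("wrist")
hsv=cv2.cvtColor(im,cv2.COLOR_RGB2HSV)
y=(hsv[...,0]>20)&(hsv[...,0]<34)&(hsv[...,1]>150)&(hsv[...,2]>60)
y[:160]=0;y[215:]=0;y[:,:262]=0;y[:,310:]=0
yb=y&(hsv[...,2]>200)
for k in(y,yb):
  for s,c,l in comps(k,20,2000): print(s,c)
p=np.argwhere(y)
for row in range(165,208): 
  q=np.where(y[row])[0]
  if len(q): print(row,q.min(),q.max(),end='; ')
w=(hsv[...,1]<60)&(hsv[...,2]>170);w[:140]=0;w[220:]=0;w[:,:250]=0;w[:,325:]=0
p=np.argwhere(w)[:,::-1].astype(np.float32);rc=cv2.minAreaRect(p);print(rc)
print([plane(m,q,.032).round(4) for q in cv2.boxPoints(rc)])
holes(im,m,(430,90,560,120))
E
```

```text
[280 178  13   3  24] [285.16666667 178.79166667]
174 283 289; 175 280 291; 176 279 292; 178 281 289; 179 280 290; 180 280 292; 182 285 287; ((285.4390563964844, 181.86627197265625), (44.85895919799805, 44.10213851928711), 86.05481719970703)
[array([0.51  , 0.0786, 0.032 ]), array([0.5105, 0.0302, 0.032 ]), array([0.4592, 0.0286, 0.032 ]), array([0.4586, 0.079 , 0.032 ])]
```

Run:
```python
from h import *
im=np.load("pics/w1.npy");m=camera_model("wrist")
hsv=cv2.cvtColor(im,cv2.COLOR_RGB2HSV)
print(hsv[192,270:302].tolist());print(hsv[168:208:2,286].tolist());print(hsv[105,508:528:1,2].tolist())
y=(hsv[...,0]>15)&(hsv[...,0]<40)&(hsv[...,1]>110);y[:165]=0;y[215:]=0;y[:,:266]=0;y[:,306:]=0
for row in range(165,208): 
  q=np.where(y[row])[0]
  if len(q): print(row,q.min(),q.max(),end='; ')
```

```text
[[0, 0, 255], [0, 0, 255], [0, 0, 255], [0, 0, 255], [0, 0, 255], [30, 2, 255], [29, 36, 255], [30, 73, 255], [30, 69, 255], [30, 66, 255], [30, 63, 255], [30, 45, 255], [30, 15, 255], [30, 1, 255], [0, 0, 255], [0, 0, 255], [0, 0, 255], [0, 0, 255], [0, 0, 255], [30, 1, 255], [30, 13, 255], [30, 52, 255], [30, 68, 255], [30, 69, 255], [30, 69, 255], [30, 67, 255], [30, 32, 255], [30, 2, 255], [0, 0, 255], [0, 0, 255], [0, 0, 255], [0, 0, 255]]
[[22, 20, 234], [22, 29, 225], [21, 97, 215], [22, 153, 216], [21, 139, 161], [22, 156, 172], [22, 144, 152], [22, 153, 219], [30, 87, 255], [30, 64, 255], [30, 58, 255], [30, 4, 255], [0, 0, 255], [0, 0, 255], [0, 0, 255], [30, 20, 255], [30, 69, 255], [30, 78, 255], [24, 115, 248], [13, 99, 200]]
[255, 252, 218, 155, 137, 138, 142, 146, 147, 148, 146, 143, 140, 139, 151, 194, 241, 254, 255, 255]
173 282 289; 174 280 291; 175 279 293; 176 278 293; 177 278 293; 178 277 294; 179 277 294; 180 277 294; 181 277 295; 182 276 295; 183 276 295; 184 276 295; 185 276 295; 186 276 295; 187 276 295; 188 276 277; 204 285 288;
```

Run:
```python
from h import *
im=np.load("pics/w1.npy");m=camera_model("wrist");s=r.get_state()
c=plane(m,(286.0,193),.076);print(c)
d=c-s["tcp_pos"];a=np.radians(s["eef_rot"][2]);print("tool dx dy mm",1e3*np.array([np.cos(a)*d[0]+np.sin(a)*d[1],np.sin(a)*d[0]-np.cos(a)*d[1]]))
holes(im,m,(430,90,560,120),thr=200)
```

```text
[0.48366284 0.05432241 0.076     ]
tool dx dy mm [-0.40431707  6.85804016]
hole [511  99  13  13 125] [516.6 105.2] [ 0.5526 -0.1861  0.04  ]
hole [542  98  17  16 200] [549.7 105.1] [ 0.5506 -0.2199  0.04  ]
hole [479 101   9   9  68] [483.1 105.2] [ 0.5546 -0.152   0.04  ]
hole [447 103   6   6  29] [449.9 105.5] [ 0.5563 -0.1181  0.04  ]
```

Request:
drive_tool(
  increments=[
    [[0.2,-0.003,0.0575,0.3,0],[0.2,-0.003,0.0575,0.6,0],[0.2,-0.003,0.0575,0.85,0],[0.2,-0.003,0.0575,0.85,0]],
  ],
)

```text
time_s: 2.78
tcp_pos: [0.482, 0.0538, 0.103]
eef_rot: [179.9, 0.2, -3.3]
contact_force: [-0.1, -0.3, 1.1]
gripper_width: 0.0553
gripper_force: 0.0
```

Request:
drive_tool(
  increments=[
    [[0.2,0,0,0.15,0],[0.2,0,0,0.3,0],[0.2,0,0,0.4,0],[0.2,0,0,0.433,0],[0.2,0,0,0.433,0]],
  ],
)

```text
time_s: 3.4
tcp_pos: [0.484, 0.0532, 0.0532]
eef_rot: [-180.0, -0.0, -3.5]
contact_force: [-0.1, 0.0, 1.0]
gripper_width: 0.0524
gripper_force: 0.0
```

Run:
```python
from h import *
s=r.get_state();print(s["tcp_pos"],s["gripper_width"],s["contact_force"])
m=camera_model("wrist");im=capture("wrist");save("w2.png",im);np.save("pics/w2.npy",im)
print(proj(m,[[.4837,.0543,.076],[.4837,.0543,.036],s["tcp_pos"]]))
```

```text
[0.48396432 0.05321871 0.05316774] 0.052395937450141816 [-0.11567882  0.0431039   1.03677529]
[[276.21110384 264.81431972]
 [276.9181052  236.44557226]
 [278.41066839 246.74891934]]
```

View pics/w2.png

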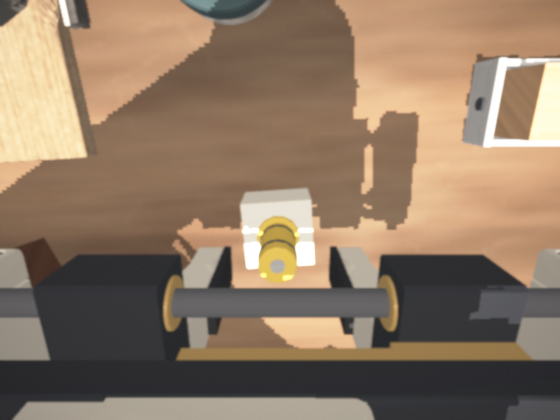

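The gauge stands between the fingers, with its top at about (278,265) and the pads at about 225 and 335. I'll close.

Request:
drive_tool(
  increments=[
    [[-0.4,0,0,0,0],[-0.6,0,0,0,0],[-0.8,0,0,0,0],[-1,0,0,0,0],[-1,0,0,0,0]],
  ],
  squeeze=30,
)

```text
time_s: 4.08
tcp_pos: [0.4838, 0.0529, 0.0528]
eef_rot: [-180.0, -0.0, -3.5]
contact_force: [-0.6, 0.3, -0.3]
gripper_width: 0.0196
gripper_force: 30.0
```

Request:
drive_tool(
  increments=[
    [[-1,0,0,0,0],[-1,0,0,0,0],[-1,0,0,0,0]],
  ],
)

```text
time_s: 4.45
tcp_pos: [0.4837, 0.0529, 0.0528]
eef_rot: [-180.0, -0.0, -3.5]
contact_force: [0.6, 1.2, 1.6]
gripper_width: 0.0199
gripper_force: 30.0
```

Request:
drive_tool(
  increments=[
    [[-1,0,0,-0.15,0],[-1,0,0,-0.35,0],[-1,0,0,-0.5,0],[-1,0,0,-0.5,0]],
  ],
)

```text
time_s: 4.95
tcp_pos: [0.4842, 0.0531, 0.1136]
eef_rot: [-179.9, -0.1, -3.5]
contact_force: [-0.6, 0.2, -0.4]
gripper_width: 0.0197
gripper_force: 30.0
```

Request:
drive_tool(
  increments=[
    [[-1,0.07,0.3,0,0],[-1,0.15,0.7,0,0],[-1,0.223,0.97,0,0],[-1,0.223,0.97,0,0]],
  ],
)

```text
time_s: 5.45
tcp_pos: [0.5025, -0.0669, 0.1113]
eef_rot: [180.0, 0.1, -3.7]
contact_force: [-0.4, 0.2, -0.4]
gripper_width: 0.0196
gripper_force: 30.0
```

Request:
drive_tool(
  increments=[
    [[-1,0.07,0.3,0,0],[-1,0.15,0.7,0,0],[-1,0.223,0.97,0,0],[-1,0.223,0.97,0,0],[-1,0.223,0.97,0,0]],
  ],
)

```text
time_s: 6.08
tcp_pos: [0.5223, -0.1822, 0.1118]
eef_rot: [-180.0, 0.1, -3.5]
contact_force: [0.6, 0.4, -0.8]
gripper_width: 0.02
gripper_force: 30.0
```

Run:
```python
from h import *
s=r.get_state();print(s["tcp_pos"],s["eef_rot"],s["gripper_width"],s["contact_force"])
m=camera_model("wrist");im=capture("wrist");save("w3.png",im);np.save("pics/w3.npy",im)
t=s["tcp_pos"]
print(proj(m,[t+[0,0,-.0468],t+[0,0,.0232],[.5526,-.1861,.04]]))
```

```text
[ 0.52231224 -0.18220561  0.11184671] [-1.79987402e+02  8.20011342e-02 -3.49794056e+00] 0.01995327495604415 [ 0.59479312  0.40877605 -0.79286956]
[[278.73503084 220.7544242 ]
 [278.18517757 264.64872198]
 [281.38065337 173.65754928]]
```

View pics/w3.png

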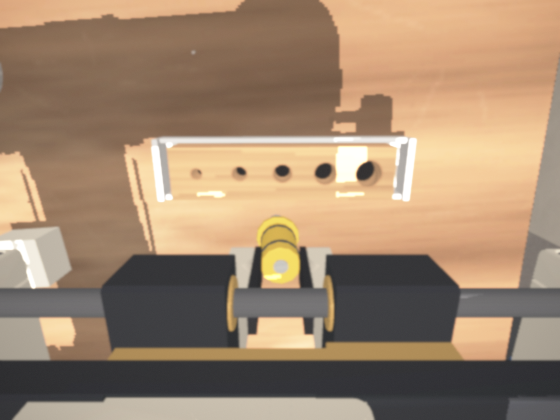

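Hole 13 is at about (282,172), the held gauge's top at (281,266) and its flange at (278,230). I'll measure the gauge and the hole in the same view so calibration errors cancel.

Run:
```python
from h import *
im=np.load("pics/w3.npy");m=camera_model("wrist");s=r.get_state();hsv=cv2.cvtColor(im,cv2.COLOR_RGB2HSV)
y=(hsv[...,0]>22)&(hsv[...,0]<36)&(hsv[...,1]>120);y[:210]=0;y[290:]=0;y[:,:245]=0;y[:,315:]=0
for row in range(212,288,3):
  q=np.where(y[row])[0]
  if len(q): print(row,q.min(),q.max(),(q.min()+q.max())/2,len(q),end='; ')
print();print(hsv[264,255:305].tolist())
for t in(60,80,100):
  print(t);holes(im,m,(180,160,390,185),thr=t,a=15)
g=cv2.cvtColor(im,cv2.COLOR_RGB2GRAY);print(g[172,268:298].tolist(),g[158:188,282].tolist(),sep='\n')
```

```text
218 271 284 277.5 14; 221 265 290 277.5 26; 224 262 293 277.5 18; 227 260 295 277.5 13; 230 258 297 277.5 11; 233 258 297 277.5 7; 236 258 297 277.5 5; 239 257 297 277.0 4; 242 258 259 258.5 2; 248 274 288 281.0 15; 251 268 292 280.0 25; 254 265 296 280.5 32; 257 263 297 280.0 35; 260 263 297 280.0 25; 263 263 298 280.5 21; 266 263 298 280.5 20; 269 263 297 280.0 19; 272 263 297 280.0 24; 275 264 295 279.5 17; 278 280 292 286.0 13; 281 272 287 279.5 16; 
[[120, 10, 50], [120, 10, 50], [130, 15, 50], [120, 10, 50], [15, 27, 56], [20, 109, 96], [21, 147, 163], [22, 153, 223], [24, 150, 241], [25, 148, 245], [25, 147, 246], [25, 147, 246], [25, 148, 245], [25, 148, 245], [25, 147, 246], [25, 147, 246], [25, 146, 245], [25, 133, 242], [24, 101, 234], [21, 59, 221], [20, 26, 208], [21, 13, 204], [20, 11, 204], [23, 10, 203], [19, 10, 204], [23, 10, 202], [20, 11, 203], [20, 11, 202], [23, 10, 202], [20, 11, 203], [19, 14, 204], [20, 28, 209], [22, 66, 223], [24, 109, 237], [25, 137, 244], [25, 146, 245], [25, 147, 246], [25, 147, 246], [25, 147, 246], [25, 147, 246], [25, 147, 246], [25, 
[... 457 characters left out ...]
0.2187  0.04  ]
hole [277 166  11  10  80] [281.9 170.4] [ 0.5553 -0.1864  0.04  ]
hole [238 168   6   6  25] [240.4 170.9] [ 0.5569 -0.1538  0.04  ]
100
hole [357 162  17  18 213] [365.1 170.9] [ 0.5509 -0.2517  0.04  ]
hole [316 164  15  14 164] [323.2 170.6] [ 0.5532 -0.2188  0.04  ]
hole [276 166  13  10 100] [282.  170.5] [ 0.5552 -0.1864  0.04  ]
hole [237 168   8   6  36] [240.5 170.8] [ 0.557  -0.1538  0.04  ]
[211, 211, 210, 206, 196, 179, 156, 127, 92, 64, 51, 51, 52, 51, 51, 51, 52, 52, 53, 65, 92, 128, 156, 179, 196, 206, 210, 210, 210, 210]
[209, 209, 211, 213, 213, 204, 174, 118, 69, 53, 51, 51, 52, 51, 51, 51, 53, 70, 113, 153, 168, 167, 166, 171, 188, 206, 214, 214, 210, 206]
```

Run:
```python
from h import *
m=camera_model("wrist");s=r.get_state();t=s["tcp_pos"];print(np.array(m["camera_matrix"])[0,0])
th=np.linspace(0,2*np.pi,73)
for n,rad,dz in(("top",.011,.0232),("flT",.014,-.0168),("flB",.014,-.0208)):
    p=proj(m,t+np.c_[rad*np.cos(th),rad*np.sin(th),dz+0*th]);print(n,p.min(0),p.max(0))
print(plane(m,(280.1,265.3),t[2]+.0232),plane(m,(277.5,236),t[2]-.0168),plane(m,(282,173),.04),t)
im=np.load("pics/w3.npy");c=im[205:295,235:325]
save("c3.png",cv2.resize(c,None,fx=6,fy=6,interpolation=cv2.INTER_CUBIC))
```

```text
321.7281254482372
top [257.63957504 245.68585139] [298.8278696  282.89604764]
flT [257.13665489 215.84126382] [300.01872866 255.70065831]
flB [257.54793035 213.87866101] [299.66286893 253.11333925]
[ 0.52201223 -0.1829292   0.13532598] [ 0.52261823 -0.18126206  0.09532598] [ 0.553229   -0.18632612  0.04      ] [ 0.52246117 -0.18196364  0.11212598]
```

View pics/c3.png

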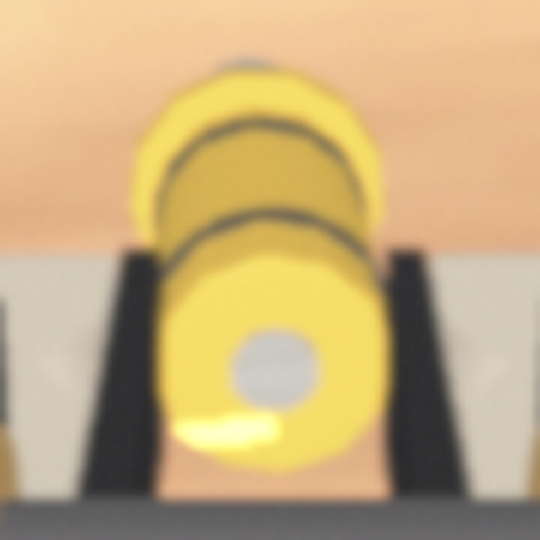

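The crop shows the gauge leaning slightly in the pads. Its top is centred (disc at crop (274,370)), but the flange sits about 2.6 px left, so it leans about 2.5°. The foot is therefore about 1.8 mm towards +y. I'll allow for that and move over the hole.

Request:
drive_tool(
  increments=[
    [[-1,0.1,0.015,0,0],[-1,0.2,0.03,0,0],[-1,0.262,0.036,0,0],[-1,0.262,0.036,0,0],[-1,0.262,0.036,0,0]],
  ],
)

```text
time_s: 6.75
tcp_pos: [0.5537, -0.1889, 0.1125]
eef_rot: [-180.0, 0.0, -3.5]
contact_force: [-0.3, 0.5, -1.0]
gripper_width: 0.0196
gripper_force: 30.0
```

Request:
drive_tool(
  increments=[
    [[-1,0,0,0.06,0],[-1,0,0,0.12,0],[-1,0,0,0.17,0],[-1,0,0,0.17,0],[-1,0,0,0.17,0]],
  ],
)

```text
time_s: 7.38
tcp_pos: [0.5542, -0.189, 0.0924]
eef_rot: [180.0, -0.0, -3.5]
contact_force: [-0.1, 0.4, -0.2]
gripper_width: 0.02
gripper_force: 30.0
```

Request:
drive_tool(
  increments=[
    [[-1,0,0,0.009,0],[-1,0,0,0.018,0],[-1,0,0,0.027,0],[-1,0,0,0.036,0],[-1,0,0,0.036,0]],
  ],
)

```text
time_s: 8.0
tcp_pos: [0.554, -0.189, 0.0879]
eef_rot: [180.0, 0.0, -3.5]
contact_force: [0.0, 0.2, -0.4]
gripper_width: 0.0194
gripper_force: 30.0
```

Request:
drive_tool(
  increments=[
    [[-1,0,0,0.005,0],[-1,0,0,0.01,0],[-1,0,0,0.015,0],[-1,0,0,0.018,0],[-1,0,0,0.018,0]],
  ],
)

```text
time_s: 8.62
tcp_pos: [0.554, -0.189, 0.0858]
eef_rot: [-180.0, 0.0, -3.5]
contact_force: [-0.6, 0.5, -1.5]
gripper_width: 0.0196
gripper_force: 30.0
```

Request:
drive_tool(
  increments=[
    [[-1,0,0,0.005,0],[-1,0,0,0.01,0],[-1,0,0,0.015,0],[-1,0,0,0.018,0],[-1,0,0,0.018,0]],
  ],
)

```text
time_s: 9.25
tcp_pos: [0.554, -0.189, 0.0836]
eef_rot: [180.0, 0.0, -3.5]
contact_force: [-0.6, 0.7, -1.2]
gripper_width: 0.0196
gripper_force: 30.0
```

Foot at about 37 mm with no contact force, so it has entered the hole. I'll carry on.

Request:
drive_tool(
  increments=[
    [[-1,0,0,0.008,0],[-1,0,0,0.016,0],[-1,0,0,0.024,0],[-1,0,0,0.03,0],[-1,0,0,0.03,0]],
  ],
)

```text
time_s: 9.88
tcp_pos: [0.554, -0.189, 0.08]
eef_rot: [180.0, 0.0, -3.5]
contact_force: [-0.8, 0.3, 0.4]
gripper_width: 0.0199
gripper_force: 30.0
```

Request:
drive_tool(
  increments=[
    [[-1,0,0,0.008,0],[-1,0,0,0.016,0],[-1,0,0,0.024,0],[-1,0,0,0.03,0],[-1,0,0,0.03,0]],
  ],
)

```text
time_s: 10.5
tcp_pos: [0.554, -0.189, 0.0764]
eef_rot: [180.0, 0.0, -3.5]
contact_force: [1.1, 0.5, -1.0]
gripper_width: 0.0195
gripper_force: 30.0
```

Request:
drive_tool(
  increments=[
    [[-1,0,0,0.01,0],[-1,0,0,0.02,0],[-1,0,0,0.03,0],[-1,0,0,0.038,0],[-1,0,0,0.038,0]],
  ],
)

```text
time_s: 11.12
tcp_pos: [0.554, -0.189, 0.0717]
eef_rot: [-180.0, 0.0, -3.5]
contact_force: [0.5, 0.4, -0.5]
gripper_width: 0.0195
gripper_force: 30.0
```

Request:
drive_tool(
  increments=[
    [[-1,0,0,0.008,0],[-1,0,0,0.016,0],[-1,0,0,0.024,0],[-1,0,0,0.024,0]],
  ],
)

```text
time_s: 11.62
tcp_pos: [0.554, -0.1889, 0.0689]
eef_rot: [-180.0, 0.0, -3.5]
contact_force: [0.9, -0.3, -0.2]
gripper_width: 0.0199
gripper_force: 30.0
```

Request:
drive_tool(
  increments=[
    [[-1,0,0,0.008,0],[-1,0,0,0.016,0],[-1,0,0,0.016,0]],
  ],
)

```text
time_s: 12.0
tcp_pos: [0.554, -0.1889, 0.067]
eef_rot: [-180.0, 0.0, -3.5]
contact_force: [1.0, 0.9, -1.2]
gripper_width: 0.0198
gripper_force: 30.0
```

The buffer should have shown about 5 N by now, so I'll look.

Run:
```python
from h import *
im=capture("wrist");np.save("pics/w4.npy",im);s=capture("scene");np.save("pics/s4.npy",s)
a=cv2.resize(im[100:330,120:440],(640,460));b=cv2.resize(s[220:340,270:390],(460,460),interpolation=cv2.INTER_CUBIC)
v=np.hstack([a,b]);save("w4.png",cv2.resize(v,(800,334)))
```

```text
(no output)
```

View pics/w4.png

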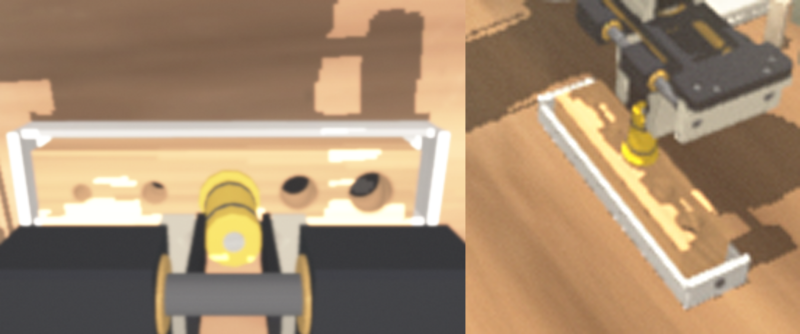

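The gauge stands in the row exactly where the 13 mm hole is, at (230,190) between the 10 and 16 holes. I'll go on gently.

Request:
drive_tool(
  increments=[
    [[-1,0,0,0.008,0],[-1,0,0,0.016,0],[-1,0,0,0.016,0]],
  ],
)

```text
time_s: 12.48
tcp_pos: [0.5548, -0.1891, 0.0659]
eef_rot: [180.0, -0.1, -3.5]
contact_force: [-1.2, 0.4, 4.9]
gripper_width: 0.0197
gripper_force: 30.1
```

Request:
drive_tool(
  increments=[
    [[-1,0,0,0.006,0],[-1,0,0,0.012,0],[-1,0,0,0.012,0]],
  ],
)

```text
time_s: 12.85
tcp_pos: [0.5548, -0.189, 0.0646]
eef_rot: [180.0, -0.1, -3.5]
contact_force: [-0.1, 2.3, 6.1]
gripper_width: 0.0198
gripper_force: 30.1
```

Buffer found, at 5–6 N. I'll press on in small steps.

Request:
drive_tool(
  increments=[
    [[-1,0,0,0.008,0],[-1,0,0,0.016,0],[-1,0,0,0.024,0],[-1,0,0,0.024,0]],
  ],
)

```text
time_s: 13.35
tcp_pos: [0.5548, -0.189, 0.0618]
eef_rot: [180.0, -0.1, -3.5]
contact_force: [-0.7, 2.3, 6.3]
gripper_width: 0.02
gripper_force: 30.1
```

Request:
drive_tool(
  increments=[
    [[-1,0,0,0.006,0],[-1,0,0,0.012,0],[-1,0,0,0.012,0]],
  ],
)

```text
time_s: 13.72
tcp_pos: [0.555, -0.189, 0.0607]
eef_rot: [180.0, -0.1, -3.4]
contact_force: [-1.9, 2.8, 10.3]
gripper_width: 0.0196
gripper_force: 30.2
```

Request:
drive_tool(
  increments=[
    [[-1,0,0,0.003,0],[-1,0,0,0.006,0],[-1,0,0,0.006,0]],
  ],
)

```text
time_s: 14.1
tcp_pos: [0.5553, -0.189, 0.0607]
eef_rot: [180.0, -0.2, -3.4]
contact_force: [-3.0, 3.8, 14.9]
gripper_width: 0.0202
gripper_force: 30.2
```

Force is rising with no further travel at the predicted home height (TCP 0.0607), so the flange is on the strip. I'll ease off, open, then check and press the top with closed fingertips.

Request:
drive_tool(
  increments=[
    [[-1,0,0,-0.006,0],[-0.5,0,0,-0.006,0],[-0.2,0,0,-0.006,0],[-0.1,0,0,-0.006,0],[-0.1,0,0,-0.006,0]],
  ],
)

```text
time_s: 14.72
tcp_pos: [0.5538, -0.1891, 0.0591]
eef_rot: [180.0, 0.0, -3.5]
contact_force: [-0.4, -0.2, 0.1]
gripper_width: 0.0391
gripper_force: 0.0
```

Request:
drive_tool(
  increments=[
    [[-0.1,0,0,-0.1,0],[-0.1,0,0,-0.25,0],[-0.1,0,0,-0.4,0],[-0.1,0,0,-0.4,0]],
  ],
)

```text
time_s: 15.22
tcp_pos: [0.5554, -0.1892, 0.1096]
eef_rot: [180.0, -0.2, -3.5]
contact_force: [-0.0, 0.9, 0.2]
gripper_width: 0.0393
gripper_force: 0.0
```

Request:
drive_tool(
  increments=[
    [[-1,0,0,0,0],[-1,0,0,0,0],[-1,0,0,0,0],[-1,0,0,0,0],[-1,0,0,0,0]],
  ],
  squeeze=10,
)

```text
time_s: 15.85
tcp_pos: [0.554, -0.189, 0.1073]
eef_rot: [180.0, 0.0, -3.5]
contact_force: [0.3, 0.9, 0.0]
gripper_width: 0.0007
gripper_force: 0.0
```

Run:
```python
from h import *
s=r.get_state();print(s["tcp_pos"],s["gripper_width"],s["contact_force"])
m=camera_model("wrist");im=capture("wrist");np.save("pics/w5.npy",im)
b=capture("scene")
a=cv2.resize(im[100:330,120:440],(640,460));b=cv2.resize(b[220:340,270:390],(460,460),interpolation=cv2.INTER_CUBIC)
save("w5.png",cv2.resize(np.hstack([a,b]),(800,334)))
```

```text
[ 0.5539957  -0.18899034  0.10725387] 0.0006784412698278109 [0.3497499  0.91369395 0.01711903]
```

View pics/w5.png

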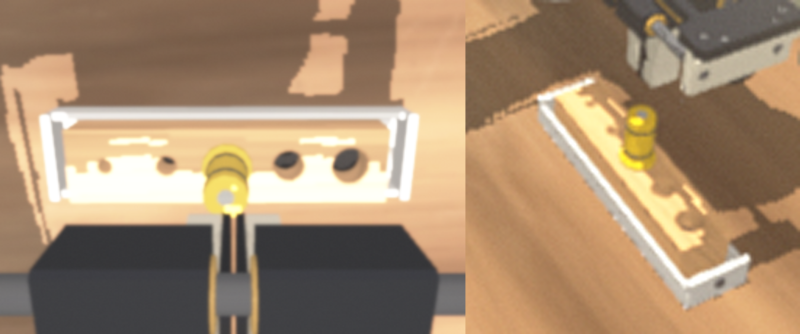

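The gauge stands released and upright in the 13 mm hole, with its flange at strip level at (225,165). Next I press its top lightly with the closed fingertips, expecting contact at TCP z of about 0.095.

Request:
drive_tool(
  increments=[
    [[-1,0,0,0.03,0],[-1,0,0,0.06,0],[-1,0,0,0.08,0],[-1,0,0,0.08,0]],
  ],
)

```text
time_s: 16.45
tcp_pos: [0.5538, -0.189, 0.0975]
eef_rot: [180.0, 0.0, -3.5]
contact_force: [-1.0, -0.3, 0.4]
gripper_width: 0.0003
gripper_force: 0.0
```

Request:
drive_tool(
  increments=[
    [[-1,0,0,0.006,0],[-1,0,0,0.012,0],[-1,0,0,0.018,0],[-1,0,0,0.018,0]],
  ],
)

```text
time_s: 16.95
tcp_pos: [0.554, -0.189, 0.0957]
eef_rot: [180.0, 0.0, -3.5]
contact_force: [0.1, 0.0, -0.6]
gripper_width: 0.0004
gripper_force: 0.0
```

Request:
drive_tool(
  increments=[
    [[-1,0,0,0.004,0],[-1,0,0,0.009,0],[-1,0,0,0.009,0]],
  ],
)

```text
time_s: 17.32
tcp_pos: [0.554, -0.189, 0.0945]
eef_rot: [180.0, 0.0, -3.5]
contact_force: [0.0, -0.9, 0.2]
gripper_width: 0.0004
gripper_force: 0.0
```

Request:
drive_tool(
  increments=[
    [[-1,0,0,0.004,0],[-1,0,0,0.006,0],[-1,0,0,0.006,0]],
  ],
)

```text
time_s: 17.7
tcp_pos: [0.554, -0.189, 0.0938]
eef_rot: [180.0, 0.0, -3.5]
contact_force: [0.2, -0.6, 0.4]
gripper_width: 0.0004
gripper_force: 0.0
```

Request:
drive_tool(
  increments=[
    [[-1,0,0,0.004,0],[-1,0,0,0.008,0],[-1,0,0,0.008,0]],
  ],
)

```text
time_s: 18.08
tcp_pos: [0.554, -0.189, 0.0928]
eef_rot: [-180.0, 0.0, -3.5]
contact_force: [0.3, 0.2, 0.3]
gripper_width: 0.0005
gripper_force: 0.0
```

Request:
drive_tool(
  increments=[
    [[-1,0,0,0.004,0],[-1,0,0,0.008,0],[-1,0,0,0.008,0]],
  ],
)

```text
time_s: 18.45
tcp_pos: [0.554, -0.189, 0.0919]
eef_rot: [180.0, 0.0, -3.5]
contact_force: [-0.7, 0.5, 0.1]
gripper_width: 0.0005
gripper_force: 0.0
```

Request:
drive_tool(
  increments=[
    [[-1,0,0,0.004,0],[-1,0,0,0.008,0],[-1,0,0,0.008,0]],
  ],
)

```text
time_s: 18.82
tcp_pos: [0.554, -0.189, 0.0909]
eef_rot: [180.0, 0.0, -3.5]
contact_force: [-0.7, -0.0, 0.1]
gripper_width: 0.0003
gripper_force: 0.0
```

Request:
drive_tool(
  increments=[
    [[-1,0,0,0.004,0],[-1,0,0,0.008,0],[-1,0,0,0.008,0]],
  ],
)

```text
time_s: 19.2
tcp_pos: [0.554, -0.189, 0.09]
eef_rot: [-180.0, 0.0, -3.5]
contact_force: [-0.8, -1.0, 0.4]
gripper_width: 0.0008
gripper_force: 0.0
```

Run:
```python
from h import *
im=capture("wrist");np.save("pics/w6.npy",im);b=capture("scene");np.save("pics/s6.npy",b)
a=cv2.resize(im[130:330,180:380],(400,400),interpolation=cv2.INTER_CUBIC);b=cv2.resize(b[230:310,290:370],(400,400),interpolation=cv2.INTER_CUBIC)
save("w6.png",np.hstack([a,b]))
m=camera_model("wrist");t=r.get_state()["tcp_pos"];print(t,(proj(m,[[.554,-.187,.084],[.554,-.187,.044],t-[0,0,.011]])-[180,130])*2)
```

```text
[ 0.55406654 -0.18895081  0.09002798] [[190.56315739 226.02800853]
 [192.09988349 182.81479596]
 [196.89753019 219.23465812]]
```

View pics/w6.png

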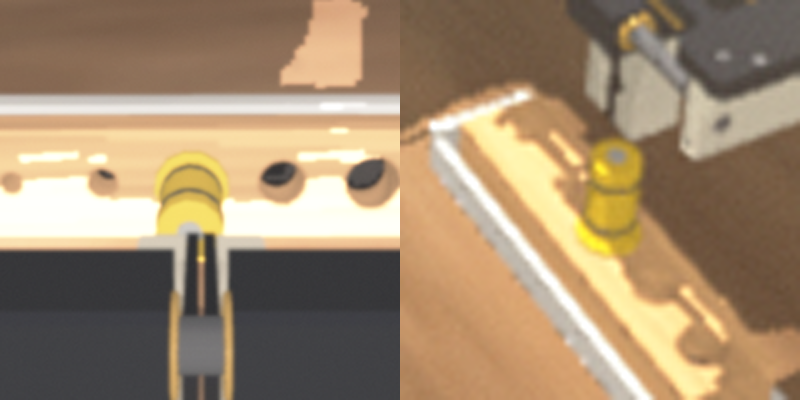

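Run:
```python
from h import *
m=camera_model("scene");t=r.get_state()["tcp_pos"]
f=lambda P:((proj(m,P)-[290,230])*5+[400,0]).round(0)
print("tip centre",f([t-[0,0,.011]]),"TCP",f([t]),"tip+x9.5",f([t+[.0095,0,-.011],t+[-.0095,0,-.011]]),"up47",f([t+[0,0,.055]]))
print("gauge top, flange top home",f([[.5535,-.187,.084],[.5535,-.187,.044]]))
y=cv2.cvtColor(np.load("pics/s6.npy"),cv2.COLOR_RGB2HSV);k=(y[...,0]>22)&(y[...,0]<36)&(y[...,1]>150)
for s,c,_ in comps(k,30,900):
  if 300<c[0]<360 and 230<c[1]<300: print(s,c,(c-[290,230])*5+[400,0],(s[:2]-[290,230])*5+[400,0])
# triangulate gauge top steel dot: wrist (180+190/2,130+230/2), scene (290+215/5,230+155/5)
a,u=ray(camera_model("wrist"),(275,244));b,v=ray(m,(333,261))
k=np.linalg.lstsq(np.c_[u,-v],b-a,rcond=None)[0];print("tri",a+u*k[0],b+v*k[1])
```

```text
tip centre [[622. 162.]] TCP [[624. 143.]] tip+x9.5 [[641. 154.]
 [603. 171.]] up47 [[636.  39.]]
gauge top, flange top home [[619. 151.]
 [611. 221.]]
[328 269   8   6  33] [331.48484848 271.60606061] [607.42424242 208.03030303] [590 195]
tri [ 0.55243072 -0.18668916  0.0818879 ] [ 0.55222884 -0.18639097  0.08198868]
```

Triangulation puts the gauge's top at z of about 0.082, consistent with being home (0.084). The picture shows the closed fingertips still above it, so I'll keep lowering until I feel contact.

Request:
drive_tool(
  increments=[
    [[-1,0,0,0.004,0],[-1,0,0,0.008,0],[-1,0,0,0.012,0],[-1,0,0,0.016,0],[-1,0,0,0.016,0]],
  ],
)

```text
time_s: 19.92
tcp_pos: [0.554, -0.189, 0.0881]
eef_rot: [180.0, 0.0, -3.5]
contact_force: [-0.3, 1.3, 0.9]
gripper_width: 0.0004
gripper_force: 0.0
```

Request:
drive_tool(
  increments=[
    [[-1,0,0,0.004,0],[-1,0,0,0.008,0],[-1,0,0,0.012,0],[-1,0,0,0.012,0]],
  ],
)

```text
time_s: 20.42
tcp_pos: [0.554, -0.189, 0.0866]
eef_rot: [-180.0, 0.0, -3.5]
contact_force: [0.7, 0.1, -0.0]
gripper_width: 0.0006
gripper_force: 0.0
```

Request:
drive_tool(
  increments=[
    [[-1,0,0,0.004,0],[-1,0,0,0.008,0],[-1,0,0,0.012,0],[-1,0,0,0.012,0]],
  ],
)

```text
time_s: 20.92
tcp_pos: [0.554, -0.189, 0.0852]
eef_rot: [180.0, 0.0, -3.5]
contact_force: [0.1, -0.0, -0.4]
gripper_width: 0.0005
gripper_force: 0.0
```

Request:
drive_tool(
  increments=[
    [[-1,0,0,0.004,0],[-1,0,0,0.008,0],[-1,0,0,0.012,0],[-1,0,0,0.012,0]],
  ],
)

```text
time_s: 21.42
tcp_pos: [0.554, -0.189, 0.0837]
eef_rot: [180.0, 0.0, -3.5]
contact_force: [0.2, -0.7, -0.7]
gripper_width: 0.0005
gripper_force: 0.0
```

Run:
```python
from h import *
for n in("s6",None):
  im=np.load("pics/s6.npy") if n else capture("scene")
  y=cv2.cvtColor(im,cv2.COLOR_RGB2HSV);k=(y[...,0]>20)&(y[...,0]<36)&(y[...,1]>150)&(y[...,2]>90);k[:,:322]=0;k[:,346:]=0;k[:250]=0;k[285:]=0
  for s,c,_ in comps(k,10,900): print(n,s,c)
  v=y[...,2];print(v[246:264:1,333].tolist(),v[246:264,338].tolist())
```

```text
s6 [325 258  14  23 211] [331.88151659 270.        ]
[80, 79, 110, 153, 155, 155, 158, 159, 153, 133, 112, 130, 173, 178, 152, 150, 170, 193] [186, 185, 186, 190, 187, 186, 188, 191, 192, 191, 182, 146, 116, 117, 132, 147, 152, 143]
None [325 258  14  23 202] [331.74257426 270.43069307]
[109, 104, 87, 82, 101, 137, 155, 161, 163, 164, 163, 164, 179, 179, 155, 150, 169, 193] [184, 188, 185, 187, 189, 188, 190, 186, 189, 187, 189, 193, 189, 163, 134, 148, 150, 144]
```

The gauge is unmoved, and the fingertips are just reaching its top in the scene view. I'll continue in small steps.

Request:
drive_tool(
  increments=[
    [[-1,0,0,0.004,0],[-1,0,0,0.008,0],[-1,0,0,0.012,0],[-1,0,0,0.012,0]],
  ],
)

```text
time_s: 21.98
tcp_pos: [0.554, -0.189, 0.0823]
eef_rot: [180.0, 0.0, -3.5]
contact_force: [-0.4, -0.6, -0.5]
gripper_width: 0.0007
gripper_force: 0.0
```

Request:
drive_tool(
  increments=[
    [[-1,0,0,0.004,0],[-1,0,0,0.008,0],[-1,0,0,0.012,0],[-1,0,0,0.012,0]],
  ],
)

```text
time_s: 22.48
tcp_pos: [0.554, -0.189, 0.0809]
eef_rot: [180.0, 0.0, -3.5]
contact_force: [-0.2, 1.1, -1.1]
gripper_width: 0.0006
gripper_force: 0.0
```

Request:
drive_tool(
  increments=[
    [[-1,0,0,0.005,0],[-1,0,0,0.01,0],[-1,0,0,0.015,0],[-1,0,0,0.015,0]],
  ],
)

```text
time_s: 22.98
tcp_pos: [0.554, -0.189, 0.079]
eef_rot: [180.0, 0.0, -3.5]
contact_force: [0.4, -0.5, -0.4]
gripper_width: 0.0006
gripper_force: 0.0
```

Request:
drive_tool(
  increments=[
    [[-1,0,0,0.005,0],[-1,0,0,0.01,0],[-1,0,0,0.01,0]],
  ],
)

```text
time_s: 23.35
tcp_pos: [0.554, -0.1889, 0.0778]
eef_rot: [-180.0, 0.0, -3.5]
contact_force: [0.3, -0.5, 0.1]
gripper_width: 0.0004
gripper_force: 0.0
```

Run:
```python
from h import *
t=r.get_state()["tcp_pos"]
b=capture("scene");w=capture("wrist");np.save("pics/s7.npy",b);np.save("pics/w7.npy",w)
def txt(im,r0,r1,c0,c1):
  h=cv2.cvtColor(im,cv2.COLOR_RGB2HSV)
  for i in range(r0,r1):
    print(i,''.join('Y' if (20<p[0]<36 and p[1]>120) else ('#' if p[2]<80 else ('g' if p[1]<70 else '.')) for p in h[i,c0:c1]))
print("before");txt(np.load("pics/s6.npy"),240,286,312,356)
print("now");txt(b,240,286,312,356)
print("wrist");txt(w,195,275,250,310)
```

```text
before
240 ................gggg##gggggggggggggggggggggg
241 ................gggggggggggggggggggggggggggg
242 ................ggggggggggggggggggg##ggggggg
243 ...............ggggggggggggggggggggggggggggg
244 ...............gggggggggggggggggggggg#gggggg
245 ...............ggggggggggggggggggggggggggggg
246 ...............gggggg.gggggggggggggggggggggg
247 ...............gggggg#gggggggggggggggggggggg
248 .ggg...........ggggggggggggggggggggggggggggg
249 gggg............gggggggggggggggggggggggggggg
250 gg...............ggggggggggggggggg.ggggggggg
251 ..................gggggggggggggggg.ggggggggg
252 ....................gggggggggggggg.ggggggggg
253 ....................gggggggggggggg.ggggggggg
254 .....................gggggggggggg..ggggggggg
255 ......................gggggggggg..gggggggggg
256 ......................gggggggg....gggggggggg
257 .......................gggg.......gggggggggg
258 ..................YYYYYY..........gggggggggg
259 .................YYYYYYYY.........gggggggggg
260 ................YYYYgg.YYY.........ggggggg..
261 ................YYYYgggYYY..........ggg.....
262 ...........
[... 7924 characters left out ...]
######gggggggg####.YYY.#####ggggggg###############
265 ################gggggggg####.YYY.#####ggggggg###############
266 ################gggggggg####.YYY.#####ggggggg###############
267 ################ggggggg#####.YYY.#####ggggggg###############
268 ################ggggggg#####.YYY.#####ggggggg###############
269 ################ggggggg#####.....#####ggggggg###############
270 ################ggggggg#####.....#####ggggggg###############
271 ################ggggggg#####g....#####ggggggg###############
272 ################ggggggg#####g....#####ggggggg###############
273 ################ggggggg#####g....#####ggggggg###############
274 ################ggggggg#####g....#####ggggggg###############
```

Run:
```python
from h import *
m=camera_model("scene");mw=camera_model("wrist");t=r.get_state()["tcp_pos"]
for h in(-.011,-.003,.005,.013):
  P=[t+[a,b,h] for a,b in((-.0095,-.021),(.0095,-.021),(-.0095,.021),(.0095,.021))]
  print(h,"scene",proj(m,P).round(0).tolist(),"wrist",proj(mw,P).round(0).tolist())
```

```text
-0.011 scene [[336.0, 275.0], [344.0, 271.0], [324.0, 262.0], [332.0, 259.0]] wrist [[312.0, 251.0], [311.0, 224.0], [247.0, 255.0], [244.0, 228.0]]
-0.003 scene [[337.0, 272.0], [344.0, 269.0], [324.0, 259.0], [332.0, 256.0]] wrist [[313.0, 257.0], [312.0, 228.0], [246.0, 261.0], [243.0, 232.0]]
0.005 scene [[337.0, 269.0], [345.0, 266.0], [325.0, 257.0], [332.0, 253.0]] wrist [[315.0, 263.0], [314.0, 233.0], [244.0, 267.0], [241.0, 237.0]]
0.013 scene [[337.0, 266.0], [345.0, 263.0], [325.0, 254.0], [332.0, 251.0]] wrist [[316.0, 269.0], [315.0, 239.0], [243.0, 273.0], [240.0, 243.0]]
```

Both views put the closed fingertips about 14 mm above the TCP rather than 11 mm below it. Contact should therefore come near TCP z of 0.070, and I'll carry on down in gentle steps.

Request:
drive_tool(
  increments=[
    [[-1,0,0,0.008,0],[-1,0,0,0.016,0],[-1,0,0,0.024,0],[-1,0,0,0.024,0]],
  ],
)

```text
time_s: 23.95
tcp_pos: [0.554, -0.189, 0.0749]
eef_rot: [180.0, 0.0, -3.5]
contact_force: [1.1, -0.7, 0.2]
gripper_width: 0.0009
gripper_force: 0.0
```

Request:
drive_tool(
  increments=[
    [[-1,0,0,0.005,0],[-1,0,0,0.01,0],[-1,0,0,0.015,0],[-1,0,0,0.015,0]],
  ],
)

```text
time_s: 24.45
tcp_pos: [0.554, -0.189, 0.0732]
eef_rot: [-180.0, 0.0, -3.5]
contact_force: [0.2, -0.3, -0.5]
gripper_width: 0.0006
gripper_force: 0.0
```

Request:
drive_tool(
  increments=[
    [[-1,0,0,0.004,0],[-1,0,0,0.008,0],[-1,0,0,0.012,0],[-1,0,0,0.012,0]],
  ],
)

```text
time_s: 24.95
tcp_pos: [0.554, -0.189, 0.0717]
eef_rot: [180.0, 0.0, -3.5]
contact_force: [-0.6, -0.5, 0.4]
gripper_width: 0.0004
gripper_force: 0.0
```

Request:
drive_tool(
  increments=[
    [[-1,0,0,0.004,0],[-1,0,0,0.008,0],[-1,0,0,0.012,0],[-1,0,0,0.012,0]],
  ],
)

```text
time_s: 25.45
tcp_pos: [0.554, -0.189, 0.0703]
eef_rot: [180.0, 0.0, -3.5]
contact_force: [0.1, 0.1, -2.0]
gripper_width: 0.001
gripper_force: 0.0
```

Request:
drive_tool(
  increments=[
    [[-1,0,0,0.004,0],[-1,0,0,0.008,0],[-1,0,0,0.012,0],[-1,0,0,0.012,0]],
  ],
)

```text
time_s: 25.95
tcp_pos: [0.554, -0.189, 0.0689]
eef_rot: [180.0, 0.0, -3.5]
contact_force: [0.2, -0.4, -0.3]
gripper_width: 0.0001
gripper_force: 0.0
```

Run:
```python
from h import *
print(r.get_state()["contact_force"])
h=cv2.cvtColor(capture("scene"),cv2.COLOR_RGB2HSV)
for i in range(250,284): print(i,''.join('Y' if (20<p[0]<36 and p[1]>120) else ('#' if p[2]<80 else ('g' if p[1]<70 else '.')) for p in h[i,312:356]))
```

```text
[ 0.21105966 -0.35937031 -0.28445268]
250 gg.............gggggggggggggggggg#gggggggggg
251 ...............ggggggggggggggggggg#ggggggggg
252 ...............ggggggggggggggggggg##gggggggg
253 ...............gggggggggggggggggggg#gggggggg
254 ..............ggggggggggggggggggggggg#gggggg
255 ..............gggggg#ggggggggggggggggg#ggggg
256 ...............gggggggggggggggggggggggg#g###
257 ................ggggggggggggggggggggggg#####
258 .................ggggggggggggggggggggggggggg
259 ...................ggggggggggggggggggggggggg
260 .................YYgggggggggggggg.gggggggggg
261 ................YYY.ggggggggggggg.gggggggggg
262 ................YYYYgggggggggggg.ggggggggggg
263 ................YYYYY.ggggggggg..ggggggggggg
264 ................YYYYYY.ggggg.....ggggggggggg
265 ................YYYYYYY..........ggggggggggg
266 ................YYYYYYYYYY.......ggggggggggg
267 ................YYYYYYYYYY.......ggggggggggg
268 ................YYYYYYYYYY.......gggggggggg.
269 ...............YYYYYYYYYYY........gggggg....
270 ...............YYYYYYYYYY..........ggg......
271 ...............YYYYYYYYYY...................
272 ...............YYYYYYYYYY...................
273 ..............YYYYYYYYYYY...................
274 g.............YYYYYYYYYYY...................
275 g............YYYYYYYYYYYYY..................
276 gg...........YYYYYYYYYYYYY..................
277 ggg..........YYYYYYYYYYYYY..................
278 gggg..........YYYYYYYYYYYY..................
279 ggggg..........YYYYYYYYYY...................
280 ggggg...........YYYYYYYY....................
281 gggggg......................................
282 ggggggg.....................................
283 gggggggg....................................
```

Request:
drive_tool(
  increments=[
    [[-1,0,0,0.004,0],[-1,0,0,0.008,0],[-1,0,0,0.012,0],[-1,0,0,0.012,0]],
  ],
)

```text
time_s: 26.5
tcp_pos: [0.554, -0.189, 0.0674]
eef_rot: [-180.0, 0.0, -3.5]
contact_force: [-0.8, -0.8, -0.4]
gripper_width: 0.0005
gripper_force: 0.0
```

Request:
drive_tool(
  increments=[
    [[-1,0,0,0.004,0],[-1,0,0,0.008,0],[-1,0,0,0.012,0],[-1,0,0,0.012,0]],
  ],
)

```text
time_s: 27.0
tcp_pos: [0.554, -0.189, 0.066]
eef_rot: [180.0, 0.0, -3.5]
contact_force: [-0.2, -0.3, 0.3]
gripper_width: 0.0003
gripper_force: 0.0
```

Request:
drive_tool(
  increments=[
    [[-1,0,0,0.004,0],[-1,0,0,0.008,0],[-1,0,0,0.012,0],[-1,0,0,0.012,0]],
  ],
)

```text
time_s: 27.5
tcp_pos: [0.5544, -0.1891, 0.065]
eef_rot: [180.0, -0.0, -3.5]
contact_force: [-1.1, -0.2, 3.9]
gripper_width: 0.0004
gripper_force: 1.8
```

Request:
drive_tool(
  increments=[
    [[-1,0,0,0.004,0],[-1,0,0,0.008,0],[-1,0,0,0.012,0],[-1,0,0,0.012,0]],
  ],
)

```text
time_s: 28.0
tcp_pos: [0.5545, -0.1891, 0.0644]
eef_rot: [180.0, -0.1, -3.5]
contact_force: [-2.9, 1.3, 11.9]
gripper_width: 0.0005
gripper_force: 5.8
```

Run:
```python
from h import *
h=cv2.cvtColor(capture("scene"),cv2.COLOR_RGB2HSV)
f=lambda p:'Y' if (20<p[0]<36 and p[1]>120) else ('#' if p[2]<80 else ('g' if p[1]<70 else '.'))
for i in range(254,284): print(i,''.join(map(f,h[i,312:356])))
h=cv2.cvtColor(capture("wrist"),cv2.COLOR_RGB2HSV)
for i in range(200,276,2): print(i,''.join(map(f,h[i,240:320])))
```

```text
254 ...............ggggggggggggggggggg##gggggggg
255 ...............ggggg.ggggggggggggggg#ggggggg
256 ...............ggggg#gggggggggggggggg#gggggg
257 ...............ggggggggggggggggggggggg#ggggg
258 ................gggggggggggggggggggggg###g##
259 .................gggggggggggggggggggggggg#gg
260 ..................gggggggggggggggggggggggggg
261 ................YY.gggggggggggggg.gggggggggg
262 ................YY..ggggggggggggg.gggggggggg
263 ................YYY.gggggggggggg..gggggggggg
264 ................YYYY.ggggggggggg.ggggggggggg
265 ................YYYYY.gggggggg...ggggggggggg
266 ................YYYYYY.gggg......ggggggggggg
267 ................YYYYYYY..........ggggggggggg
268 ................YYY.YYY.YY.......ggggggggggg
269 ................YYYYYYYYYY.......ggggggggggg
270 ...............YYYYYYYYYY........ggggggggg..
271 ...............YYYYYYYYYY.........ggggg.....
272 ...............YYYYYYYYYY...........g.......
273 ...............YYYYYYYYYY...................
274 g.............YYYYYYYYYYY...................
275 gg...........YYYYYYYYYYYYY..................
276 gg...........YYYYY
[... 2899 characters left out ...]
####################
260 ##########################gggggggg####.YYY.####gggggggg#########################
262 ##########################gggggggg####g....####gggggggg#########################
264 ##########################gggggggg####ggggg#####ggggggg#########################
266 ##########################gggggggg####ggggg#####ggggggg#########################
268 ##########################ggggggg#####ggg..#####ggggggg#########################
270 ##########################ggggggg#####.YYY.#####ggggggg#########################
272 ##########################ggggggg#####.YYY.#####ggggggg#########################
274 ##########################ggggggg#####.YYY.#####ggggggg#########################
```

Contact at TCP 0.065 rising to 12 N with almost no travel. The buffer would yield at 5 N, so the flange is home. I'll lift clear and verify.

Request:
drive_tool(
  increments=[
    [[-1,0,0,-0.1,0],[-1,0,0,-0.3,0],[-1,0,0,-0.6,0],[-1,0,0,-0.9,0],[-1,0,0,-0.9,0]],
  ],
)

```text
time_s: 28.72
tcp_pos: [0.5558, -0.1892, 0.1745]
eef_rot: [180.0, -0.3, -3.5]
contact_force: [0.4, -0.2, 0.0]
gripper_width: 0.0005
gripper_force: 0.0
```

Request:
drive_tool(
  increments=[
    [[-1,-0.3,0,0,0],[-1,-0.3,0,0,0],[-1,-0.3,0,0,0]],
  ],
)

```text
time_s: 29.1
tcp_pos: [0.5182, -0.1868, 0.171]
eef_rot: [-180.0, 0.0, -3.5]
contact_force: [0.3, 0.1, -0.1]
gripper_width: 0.0005
gripper_force: 0.0
```

Run:
```python
from h import *
m=camera_model("wrist");s=r.get_state();print(s["tcp_pos"],s["contact_force"])
w=capture("wrist");sc=capture("scene");tp=capture("top");ms=camera_model("scene");np.save("pics/w9.npy",w)
f=lambda p:'Y' if (20<p[0]<36 and p[1]>120) else ('#' if p[2]<80 else ('g' if p[1]<70 else '.'))
print(proj(m,[[.5535,-.187,.084],[.5535,-.187,.044]]),proj(ms,[[.5535,-.187,.084],[.5535,-.187,.044]]))
u,v=proj(m,[[.5535,-.187,.06]])[0].astype(int)
h=cv2.cvtColor(w,cv2.COLOR_RGB2HSV)
for i in range(v-40,v+40,2): print(i,u-40,''.join(map(f,h[i,u-40:u+40])))
h=cv2.cvtColor(sc,cv2.COLOR_RGB2HSV)
for i in range(250,284): print(i,''.join(map(f,h[i,312:356])))
# bystanders / other gauges unchanged in top
d=cv2.absdiff(tp,np.load("pics/top0.npy")).max(2);print("top diff tin, loupe, block:",d[160:195,240:280].mean(),d[148:168,318:342].mean(),d[236:272,152:206].mean())
```

```text
[ 0.5181787  -0.18676795  0.17099623] [ 0.28056114  0.12469901 -0.12661832]
[[276.53216768 164.51262026]
 [276.97697433 157.48975621]] [[333.76196482 260.23784706]
 [332.21566498 274.24155981]]
120 236 ................................................................................
122 236 ................................................................................
124 236 ................................................................................
126 236 ................................................................................
128 236 gggggggggggggggggggggggggggggggggggggggggggggggggggggggggggggggggggggggggggggggg
130 236 gggggggggggggggggggggggggggggggggggggggggggggggggggggggggggggggggggggggggggggggg
132 236 gggggggggggggggggggggggggggggggggggggggggggggggggggggggggggggggggggggggggggggggg
134 236 ................................................................................
136 236 ................................................................................
138 236 ................................................................................
140 236 ........
[... 3703 characters left out ...]
YYYYYYYYY...................
272 ...............YYYYYYYYYY...................
273 ..............YYYYYYYYYYY...................
274 g.............YYYYYYYYYYYY..................
275 g............YYYYYYYYYYYYY..................
276 gg...........YYYYYYYYYYYYY..................
277 ggg...........YYYYYYYYYYYY..................
278 gggg..........YYYYYYYYYYYY..................
279 ggggg..........YYYYYYYYYY...................
280 ggggg............YYYYYYY....................
281 gggggg......................................
282 ggggggg.....................................
283 gggggggg....................................
top diff tin, loupe, block: 26.38357142857143 14.235416666666667 10.511316872427983
```

Upright, seated and clear: the top and flange centres match the home prediction within a pixel or so in both views. I'm handing in.

```bash
python3 -c "
from plant import job; print(job.close_job())"
```

```text
the job is handed in; nothing more can be done
None
```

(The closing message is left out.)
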